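# Unstack the glaze pots and lay out the glazing place

### The job

Get the glazing place ready: take the two stacks apart and stand each glaze pot in the middle of the drip mat that has the colour of its lid (white, green, yellow), and the grey clay cup in the middle of the round wooden ware bat. Set everything down upright without tipping anything over, and leave the slip bulb and the pencil where they lie.

Things in the scene. Friction and masses are not known exactly. Their poses are not given: they have to be found in the camera images.
- white_pot_mid (a point): small off-white plastic glaze pot with a closed, flat white snap lid; round, 52 mm across the lid, slightly tapering down to about 50 mm at the foot, 51 mm high, 0.1 to 0.26 kg; at the start it stands on the lid of the yellow-lidded pot. The point is its centre, half-way up (25.5 mm above its underside, on its axis); z runs up its axis
- clay_cup_mid (a point): grey unfired clay cup without handle, open at the top, rounded sides, 66 mm across at the mouth, about 53 mm at the foot, 59 mm high, about 0.13 to 0.23 kg; stiff; it can be held across its outside; at the start it stands, not quite centred, on the lid of the green-lidded pot. The point is its centre, half-way up (29.5 mm above its underside, on its axis); z runs up its axis
- green_pot_mid (a point): small off-white plastic glaze pot with a closed, flat green snap lid; round, 62 mm across the lid, slightly tapering down to about 58 mm at the foot, 65 mm high, 0.1 to 0.26 kg; it stands on the worktop under the clay cup. The point is its centre, half-way up (32.5 mm above its underside, on its axis); z runs up its axis
- yellow_pot_mid (a point): small off-white plastic glaze pot with a closed, flat yellow snap lid; round, 68 mm across the lid, slightly tapering down to about 64 mm at the foot, 43 mm high, 0.1 to 0.26 kg; it stands on the worktop under the white-lidded pot. The point is its centre, half-way up (21.5 mm above its underside, on its axis); z runs up its axis
- white_mat_top (a point): thin round white rubber drip mat, 90 mm across, 4 mm thick, fixed flat on the worktop; the point is the centre of its upper face
- green_mat_top (a point): thin round green rubber drip mat, 90 mm across, 4 mm thick, fixed flat on the worktop; the point is the centre of its upper face
- yellow_mat_top (a point): thin round yellow rubber drip mat, 90 mm across, 4 mm thick, fixed flat on the worktop; the point is the centre of its upper face
- ware_bat_top (a point): round dark wooden ware bat (board for clay ware), 100 mm across, 8 mm thick, with two small black pin holes near its edge, fixed flat on the worktop; the point is the centre of its upper face
- slip_bulb: bystander: red rubber slip bulb with a white nozzle, 47x103x48 mm, lying at the far side of the work; origin at the centre of its underside
- red_pencil: bystander: red pencil, 12x170x8 mm, lying behind the work, near the bowl; origin at the centre of its underside
Mind the look-alikes: they are no part of the job. What is shaped like the part that bears white_pot_mid but blue, orange or purple is not meant.

How it is judged:
At the end, for the whole second after the job is handed in: Each of the three pots stands upright (within 0.1 rad) on the mat of its lid's colour and the clay cup on the wooden bat, each with its axis within 15 mm of the middle of its place, its underside resting on it (height within 4 mm), let go and at rest (under 0.02 m/s) (horizontal distance between white_pot_mid and white_mat_top below 0.015 m and z of white_pot_mid in the frame of white_mat_top between 0.0215 and 0.0295 m and angle between each of white_pot_mid, clay_cup_mid, green_pot_mid, yellow_pot_mid's own z axis and vertical below 0.1 rad and linear speed of each of white_pot, clay_cup, green_pot, yellow_pot below 0.02 m/s and horizontal distance between clay_cup_mid and ware_bat_top below 0.015 m and z of clay_cup_mid in the frame of ware_bat_top between 0.0255 and 0.0335 m and horizontal distance between green_pot_mid and green_mat_top below 0.015 m and z of green_pot_mid in the frame of green_mat_top between 0.0285 and 0.0365 m and horizontal distance between yellow_pot_mid and yellow_mat_top below 0.015 m and z of yellow_pot_mid in the frame of yellow_mat_top between 0.0175 and 0.0255 m); the robot touches nothing.
It fails at once if a pot or the clay cup tips over (angle between any of white_pot_mid, clay_cup_mid, green_pot_mid, yellow_pot_mid's own z axis and vertical above 0.7 rad).
It fails at once if the red slip bulb is pushed more than 3 cm from its place (distance of slip_bulb from where it was at the start of the episode above 0.03 m).
It fails at once if the red pencil is pushed more than 3 cm from its place (distance of red_pencil from where it was at the start of the episode above 0.03 m).
It also fails if it takes over 115 s, if anything falls off the work surface, if the arm or the gripper's body presses on something with over 40 N, if the wrist force passes 120 N, or if a joint passes its speed limit or range.

### The arm

A 6-joint arm with a two-finger parallel gripper is mounted at the origin on a cart in front of the work surface, level with it; the furniture and walls round the work are solid. World frame = base frame: x ahead of the robot, y to its left, z up, the work surface at z = 0. Lengths are in m, angles in rad, forces in N, time in s.
With the tool pointing down it reaches from about 0.3 to 0.875 m from the base axis. Payload 6.4 kg.
Tool frame: the origin (TCP) lies on the centre line of the jaws, within the pads' length; the fingertips stand 22 mm ahead of it and the grasp point (between the pads) lies 3 mm ahead of it (manip.tcp_to_tips is the distance from the TCP to the fingertips, in m); z points along the fingers, y is the direction in which the jaws open and shut (so a half turn about z gives the same grasp; the last joint's range is limited). The gripper opens to 88 mm and grips with 3 to 60 N. Pads are 18 mm wide; open, the fingers measure 123 mm over their backs; the gripper's body (75 mm by 187 mm) begins 45 mm behind the grasp point.
Start: joints at [-1.434, 0.181, 1.607, -0, 1.354, -0.206], TCP at [0.193, -0.542, 0.261] pointing down, gripper open.
Joint ranges: [-2.99, 2.99], [-0.89, 2.07], [0.3, 2.58], [-1.14, 4.28], [0, 2.63], [-3.12, 3.12]. Speed limits (rad/s): [2.57, 2.57, 3.01, 3.14, 3.14, 3.14].

### API

Orientations are given as a rotation vector (axis times angle).
In Python, from workcell import manip gives the robot as it stands.
- The arm moves only by the tool send_rows, never from a script. Its argument "deltas" is a list that holds one entry, the list of rows, each a list of 5 numbers: the opening in per cent of the stroke, from 0 (shut) to 100 (fully open), then the shift along the world's x, y, z in mm, then the turn about the world's z in rad. A call has 1 to 12 rows; each row is the pose to reach, as a shift and turn from the pose commanded when the call began; what a row does not reach only later rows make up. A row lasts 1/12 s, in which the tool goes at most 41.7 mm and 7.16 degrees, less where a joint would pass 70% of its speed; a pose out of reach is approached as far as the arm can. A call with a gripper value outside its range is refused whole. The fingers move at their own pace and stop on an object; "newtons" is the grip in N (left out, the last holds). Time passes only in rows, so rows that repeat a pose let the fingers close. It gives the time, the measured TCP pose, the force and the opening at its end, in the units of the state.
- manip.observe(): the state, without advancing time (a new reading comes with each control period).
- manip.camera(name): name is "side" or "top" or "wrist"; returns (picture, depth): 400x640x3 uint8, blue, green, red; 400x640 float32, m along the optical axis (not along the pixel's ray), 0 where there is no reading.
- manip.camera_params(name): a dict with "K" (3x3 intrinsics, pixels), "R" (3x3) and "t" (3): a world point X has camera coordinates R X + t; the wrist camera has in their place "tool_from_camera" (4x4, takes a point from camera to tool coordinates, whose origin is the TCP and whose axes are the flange's). Camera axes: x right, y down, z forward; pixel columns grow to the right and rows downward; lengths in m; the calibration is good to about 2 mm. A picture is of the moment at which its call begins: read the wrist's pose just before it. camera_params takes no time and is no camera call.
- manip.close_job(): hands the job in, once; it reports no verdict.
The state is a dict: "time_s": time; "joint_positions": joint angles; "qvel": joint speeds; "tau": joint torques, N m; "position": TCP position; "eef_rot": TCP orientation; "contact_force": force on the tool from outside, world axes, zero at the start; "torque": the same for the moment, N m; "gripper_width": finger opening in m.
Only numpy, scipy, OpenCV 4.12 (cv2) and the standard library are available. Lean on these libraries where they do the work, as an engineer would, in place of code of your own. Each camera call takes 0.05 s, during which the arm holds its last target. There are 200 camera calls.

## Working session

There is one attempt and no reset: what is moved stays moved. The work goes in short steps, Python scripts to look and compute and a tool call to move; the robot and the scene stay as the last step left them, time stands still between calls to the robot, and variables do not carry over. Pictures are saved under pics/ and viewed, on a budget of 14 in all, crops included, one or two more only if the job needs it, and the job is handed in when it is done.

Besides the shell and the picture viewer there is one more tool, called after "Emit:" by a JSON object that holds its "api" and its "payload". send_rows: Moves the arm, as the interface text tells. Its arguments: {"type":"object","properties":{"deltas":{"type":"array","items":{"type":"array","items":{"type":"array","items":{"type":"number"}}}},"newtons":{"type":"number"}},"required":["deltas"]}

```bash
ls; mkdir -p pics; cat > h.py <<'E'
import numpy as np,cv2
from workcell import manip
def look(n,f=None):
    s=manip.observe(); im,d=manip.camera(n)
    np.savez(f'{n}.npz',im=im,d=d,p=s['position'],r=s['eef_rot'])
    if f: cv2.imwrite(f'pics/{f}.png',im)
    return im,d
def cloud(n):
    z=np.load(f'{n}.npz'); d=z['d']; c=manip.camera_params(n); K=np.array(c['K'])
    v,u=np.mgrid[:400,:640]
    P=np.stack([(u-K[0,2])/K[0,0]*d,(v-K[1,2])/K[1,1]*d,d],-1)
    if n=='wrist':
        T=np.array(c['tool_from_camera']);R=cv2.Rodrigues(z['r'])[0]
        W=(P@T[:3,:3].T+T[:3,3])@R.T+z['p']
    else: W=(P-np.array(c['t']))@np.array(c['R'])
    W[d==0]=np.nan
    return z['im'],W
E
python3 - <<'E'
from h import *
look('top','top1');look('side','side1')
s=manip.observe();print(s)
E
```

```text
pics
{'time_s': 0.1, 'joint_positions': array([-1.43428724e+00,  1.81453382e-01,  1.60789779e+00,  2.72541510e-05,
        1.35381013e+00, -2.06304584e-01]), 'qvel': array([-8.08849644e-04, -1.90263321e-03, -4.03484638e-03,  1.50154928e-04,
        1.79172986e-06, -2.63728146e-05]), 'tau': array([ 6.73527775e-04, -4.34816337e+01, -3.42695725e+01,  7.05279876e-02,
        3.39660910e-02, -3.84930581e-05]), 'position': array([ 0.19323891, -0.54108275,  0.25991267]), 'eef_rot': array([-3.09401284e+00, -5.35581143e-01, -1.27681679e-04]), 'contact_force': array([0.25540888, 0.40950189, 0.16979125]), 'torque': array([-0.02399247,  0.03283309,  0.02945586]), 'gripper_width': 0.08800975007333633}
```

View pics/top1.png

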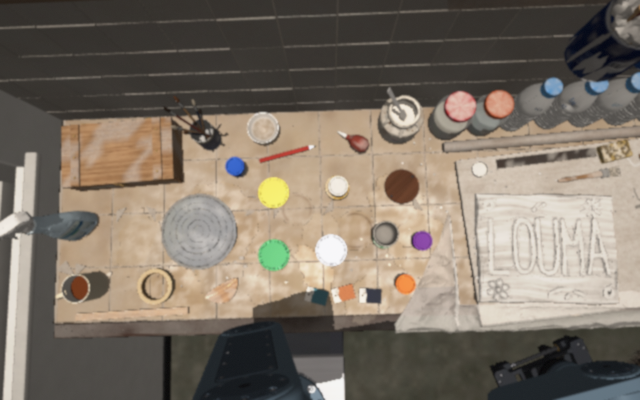

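View pics/side1.png

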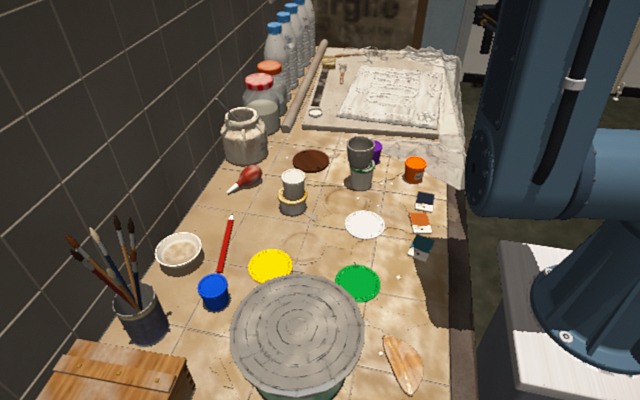

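Top view: white pot on the yellow-lidded pot is at (338,187), and the clay cup on the green pot at (384,234). The mats are white (331,250), green (274,255) and yellow (274,192), with the bat at (402,186). Look-alikes to avoid are blue (235,166), purple (422,241) and orange (405,284). The small round at (480,170) and the bowl at (263,128) aren't part of the job. The slip bulb is at (355,142) and the pencil at (287,153).

```bash
python3 - <<'E'
from h import *
im,W=cloud('top')
for n,(u,v) in dict(white=(338,185),cup=(384,232),yel=(337,197),wm=(331,250),gm=(274,255),ym=(274,192),bat=(402,186),purple=(422,241),orange=(405,284),blue=(235,166),bulb=(357,143),pencil=(287,153),jar=(400,115)).items():
    print(n,W[v-1:v+2,u-1:u+2].reshape(-1,3).mean(0).round(3))
hsv=cv2.cvtColor(im,cv2.COLOR_BGR2HSV);h,s,v=[hsv[...,i].astype(int) for i in range(3)]
def fit(n,m,box):
    x0,x1,y0,y1=box;M=np.zeros_like(m);M[y0:y1,x0:x1]=m[y0:y1,x0:x1]
    M=cv2.morphologyEx(M.astype(np.uint8),cv2.MORPH_OPEN,np.ones((3,3)))
    c=max(cv2.findContours(M,0,1)[0],key=cv2.contourArea)
    P=W[c[:,0,1],c[:,0,0]];P=P[~np.isnan(P[:,0])]
    (cx,cy),r=cv2.minEnclosingCircle(P[:,:2].astype(np.float32))
    MM=M>0; print(n,'circ',round(cx,3),round(cy,3),'r',round(r,3),'mean',np.nanmean(W[MM],0).round(3),MM.sum())
z=W[...,2]
fit('ym',(abs(h-28)<6)&(s>150),(250,300,170,215))
fit('gm',(abs(h-65)<15)&(s>120),(250,300,232,280))
fit('wm',(v>190)&(s<60),(308,352,230,270))
fit('bat',(v<90)&(s>100),(378,425,165,208))
fit('white',(z>.085),(320,356,170,205))
fit('cup',(z>.112),(360,408,215,255))
E
```

```text
white [ 0.611 -0.159  0.092]
cup [ 0.483 -0.278  0.071]
yel [ 0.584 -0.156  0.054]
wm [ 0.44  -0.135  0.004]
gm [nan nan nan]
ym [nan nan nan]
bat [ 0.615 -0.343  0.009]
purple [ 0.456 -0.382  0.049]
orange [ 0.343 -0.33   0.048]
blue [0.681 0.127 0.05 ]
bulb [ 0.737 -0.218  0.044]
pencil [ 0.723 -0.016  0.009]
jar [ 0.802 -0.336  0.079]Traceback (most recent call last):
  File "<stdin>", line 14, in <module>
  File "<stdin>", line 9, in fit
ValueError: max() iterable argument is empty
```

```bash
cat >> h.py <<'E'
def ray(n,uv,z0):
    "pixels on the plane z=z0"
    c=manip.camera_params(n);K=np.array(c['K'])
    p=np.c_[np.atleast_2d(uv),np.ones(len(np.atleast_2d(uv)))]@np.linalg.inv(K).T
    if n=='wrist':
        q=np.load('wrist.npz');T=np.array(c['tool_from_camera']);R=cv2.Rodrigues(q['r'])[0]
        D=p@T[:3,:3].T@R.T; o=R@T[:3,3]+q['p']
    else: R=np.array(c['R']);D=p@R;o=-R.T@np.array(c['t'])
    return o+D*((z0-o[2])/D[:,2])[:,None]
def circ(n,name,m,box,z0):
    x0,x1,y0,y1=box;M=np.zeros(m.shape,np.uint8);M[y0:y1,x0:x1]=m[y0:y1,x0:x1]
    M=cv2.morphologyEx(M,cv2.MORPH_CLOSE,np.ones((5,5)))
    cs=cv2.findContours(M,0,1)[0]
    if not cs: print(name,'none');return
    c=cv2.convexHull(max(cs,key=cv2.contourArea))[:,0]
    # densify hull through its mask contour, then area centroid on plane
    P=ray(n,c.astype(float),z0)[:,:2].astype(np.float32)
    mo=cv2.moments(P.reshape(-1,1,2))
    print(name,'c',round(mo['m10']/mo['m00'],4),round(mo['m01']/mo['m00'],4),'r',round((mo['m00']/np.pi)**.5,4))
E
python3 - <<'E'
from h import *
im,W=cloud('top');z=W[...,2]
hsv=cv2.cvtColor(im,cv2.COLOR_BGR2HSV);h,s,v=[hsv[...,i].astype(int) for i in range(3)]
for u,q in [(274,192),(274,255),(331,250),(402,186),(338,185),(384,222)]: print(hsv[q,u],z[q,u])
circ('top','ym',(abs(h-28)<8)&(s>130),(250,300,170,215),.004)
circ('top','gm',(abs(h-65)<15)&(s>100),(250,300,232,280),.004)
circ('top','wm',(v>190)&(s<60),(308,352,230,270),.004)
circ('top','bat',(v<110)&(s>100),(378,425,165,208),.008)
circ('top','white',(z>.085),(320,356,170,205),.094)
circ('top','cup',(z>.112),(360,408,215,255),.124)
circ('top','cupfull',(z>.06),(360,408,215,255),.124)
circ('top','yel',(z>.02),(320,356,170,206),.043)
E
```

```text
[ 28 136 247] 0.0043876061902876325
[ 67 115 212] nan
[135   2 249] 0.00404663496902204
[ 10 146  91] 0.006803044467797602
[ 19  17 241] 0.08890354250573387
[ 16  38 128] 0.12104230239955811
ym c 0.6101 0.0271 r 0.0423
gm c 0.4317 0.0292 r 0.0407
wm c 0.4301 -0.131 r 0.0563
bat c 0.6155 -0.3411 r 0.0461
white c 0.6075 -0.1593 r 0.0259
cup c 0.4764 -0.2761 r 0.0323
cupfull c 0.474 -0.2746 r 0.0339
yel c 0.6119 -0.1575 r 0.0329
```

```bash
python3 - <<'E'
from h import *
c=manip.camera_params('wrist');print(np.round(c['tool_from_camera'],3),np.round(c['K'],0))
E
```

```text
[[ 0.    -0.948 -0.318  0.083]
 [ 1.     0.     0.     0.001]
 [-0.    -0.318  0.948 -0.124]
 [ 0.     0.     0.     1.   ]] [[285.   0. 321.]
 [  0. 285. 200.]
 [  0.   0.   1.]]
```

Emit:
{"api": "send_rows", "payload": {"deltas": [[[100, 30, 30, 10, -0.1], [100, 60, 60, 20, -0.2], [100, 90, 90, 30, -0.3], [100, 120, 120, 40, -0.344], [100, 150, 150, 40, -0.344], [100, 180, 180, 40, -0.344], [100, 210, 200, 40, -0.344], [100, 240, 220, 40, -0.344], [100, 260, 240, 40, -0.344], [100, 280, 260, 40, -0.344], [100, 280, 265, 40, -0.344], [100, 280, 265, 40, -0.344]]]}}

```text
time_s: 1.1
position: [0.4737, -0.2748, 0.3002]
eef_rot: [-3.141, -0.003, 0.002]
contact_force: [-0.3, -0.0, 0.8]
gripper_width: 0.0882
```

```bash
python3 - <<'E'
from h import *
look('wrist','w1')
im,W=cloud('wrist');z=W[...,2]
print(np.nanmax(z[:300]))
E
```

```text
0.3631215374347837
```

View pics/w1.png

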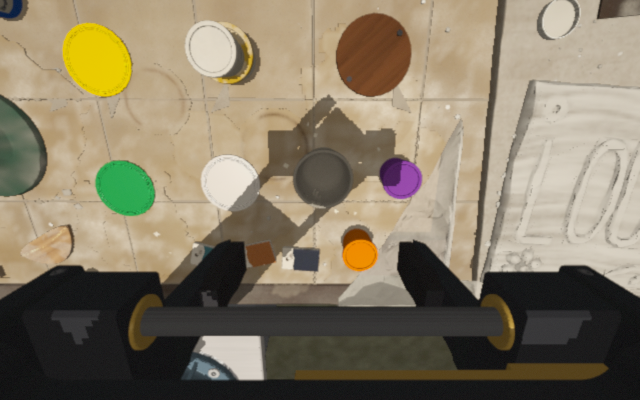

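The wrist view holds everything: yellow mat (97,60), green mat (125,188), white mat (230,182), bat (373,54), cup (323,177), white-on-yellow stack (215,50). Purple (400,178) and orange (360,250) stay put.

```bash
cat > m.py <<'E'
from h import *
im,W=cloud('wrist');z=W[...,2]
hsv=cv2.cvtColor(im,cv2.COLOR_BGR2HSV);h,s,v=[hsv[...,i].astype(int) for i in range(3)]
circ('wrist','ym',(abs(h-28)<6)&(s>150),(50,145,10,110),.004)
circ('wrist','gm',(abs(h-65)<20)&(s>110),(80,170,145,230),.004)
circ('wrist','wm',(s<30)&(abs(z-.004)<.004),(195,265,150,215),.004)
circ('wrist','bat',(s>90)&(v<150)&(h<12),(325,420,5,105),.008)
circ('wrist','white',(z>.08),(180,265,10,95),.094)
circ('wrist','yel',(z>.03),(180,265,10,95),.043)
circ('wrist','cup',(z>.11),(280,365,130,230),.124)
circ('wrist','green',(z>.03),(280,365,130,230),.065)
E
python3 m.py; python3 -c "
from h import *
im,W=cloud('wrist')
for u,v in [(215,45),(97,60),(125,188),(230,170),(373,54),(323,185),(244,65)]: print(u,v,W[v,u].round(3))
z=W[...,2]
import numpy as np
for lo,hi in [(.055,.066),(.066,.08),(.112,.125)]:
  m=(z>lo)&(z<hi);m[:130]=0;m[230:]=0;m[:,:280]=0;m[:,362:]=0
  print(lo,m.sum(),W[m].min(0),W[m].max(0)) if m.any() else 0
"
cat > crop.py <<'E'
import cv2,sys
f,o,x0,x1,y0,y1,k=sys.argv[1:3]+[int(a) for a in sys.argv[3:8]]
cv2.imwrite(f'pics/{o}.png',cv2.resize(cv2.imread(f'pics/{f}.png')[y0:y1,x0:x1],None,fx=k,fy=k,interpolation=2))
E
python3 crop.py w1 w1c 170 430 5 235 3; python3 crop.py w1 w1c 180 430 10 220 2
```

```text
ym c 0.6116 0.0246 r 0.0446
gm c 0.4331 0.0262 r 0.0437
wm c 0.4466 -0.1318 r 0.0396
bat c 0.644 -0.3762 r 0.0043
white c 0.6109 -0.1613 r 0.0269
yel c 0.6166 -0.1534 r 0.0374
cup c 0.4801 -0.2778 r 0.0328
green c 0.4652 -0.2782 r 0.0394
215 45 [ 0.615 -0.165  0.094]
97 60 [0.612 0.024 0.005]
125 188 [0.434 0.026 0.004]
230 170 [ 0.463 -0.138  0.003]
373 54 [ 0.62  -0.344  0.008]
323 185 [nan nan nan]
244 65 [ 0.602 -0.181  0.042]
0.066 1126 [ 0.45517788 -0.30155871  0.07091984] [ 0.50826057 -0.25443973  0.07999698]
0.112 803 [ 0.44683805 -0.31052584  0.11201163] [ 0.51219392 -0.24490177  0.12498934]
```

View pics/w1c.png

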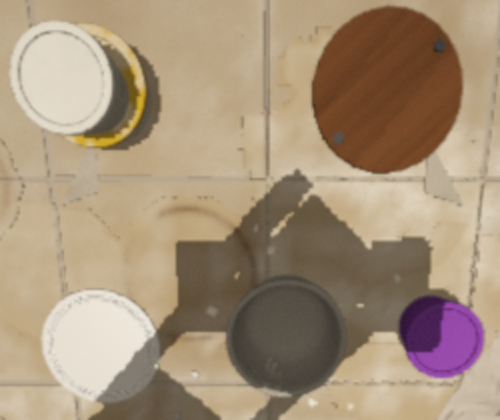

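Cup confirmed grey and open, and the bat with its two pin holes is the dark round at (373,55). I'll go down on the cup, jaws along y.

Emit:
{"api": "send_rows", "payload": {"deltas": [[[100, 7, -2, -40, 0], [100, 7, -2, -80, 0], [100, 7, -2, -115, 0], [100, 7, -2, -140, 0], [100, 7, -2, -165, 0], [100, 7, -2, -180, 0], [100, 7, -2, -190, 0], [100, 7, -2, -192, 0], [100, 7, -2, -192, 0], [100, 7, -2, -192, 0]]]}}

```text
time_s: 1.98
position: [0.4806, -0.2796, 0.1099]
eef_rot: [3.14, -0.003, 0.002]
contact_force: [0.2, -0.1, -0.1]
gripper_width: 0.088
```

Emit:
{"api": "send_rows", "payload": {"deltas": [[[60, 0, 0, 0, 0], [60, 0, 0, 0, 0], [60, 0, 0, 0, 0], [60, 0, 0, 0, 0], [60, 0, 0, 0, 0], [60, 0, 0, 0, 0]]], "newtons": 15}}

```text
time_s: 2.48
position: [0.4807, -0.2786, 0.1093]
eef_rot: [3.141, -0.002, 0.001]
contact_force: [1.6, 1.7, 3.9]
gripper_width: 0.0623
```

Emit:
{"api": "send_rows", "payload": {"deltas": [[[30, 0, 0, 0, 0], [30, 0, 0, 3, 0], [30, 0, 0, 8, 0], [30, 0, 0, 18, 0], [30, 0, 0, 30, 0], [30, 0, 0, 45, 0], [30, 0, 0, 60, 0], [30, 0, 0, 70, 0], [30, 0, 0, 70, 0]]]}}

```text
time_s: 3.23
position: [0.4816, -0.2798, 0.1822]
eef_rot: [3.138, -0.002, 0.006]
contact_force: [0.6, -0.5, -1.5]
gripper_width: 0.0626
```

```bash
python3 - <<'E'
from h import *
look('wrist','w2');look('side')
print(manip.observe()['position'],manip.observe()['gripper_width'])
# white mat and bat from hand-read centres
a=cv2.imread('pics/w2.png');b=np.load('side.npz')['im']
cv2.imwrite('pics/c2.png',np.vstack([a[:,:],cv2.resize(b[100:240,200:480],None,fx=2,fy=2)[:199,:]if 0 else b[100:240]])[:600])
E
```

```text
[ 0.48042496 -0.27873283  0.17925705] 0.06212629699210012
```

View pics/c2.png

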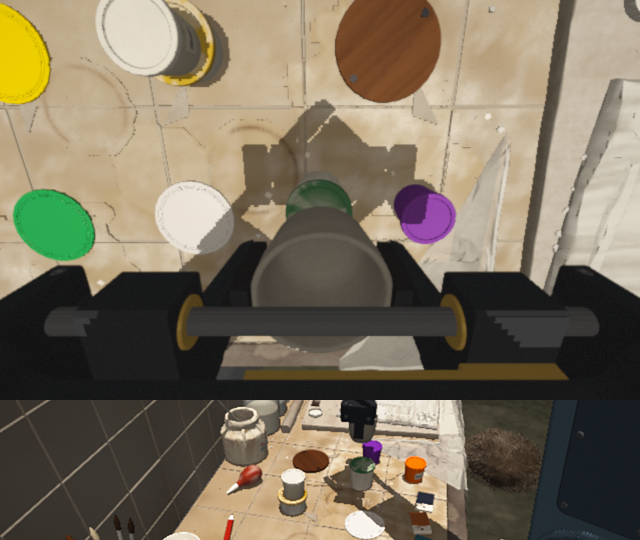

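Cup is held and off the green pot, which still stands. Now the bat and white mat centres from my pixel readings.

```bash
python3 - <<'E'
from h import *
q=dict(np.load('wrist.npz'));q0=q.copy()
# w1 pose
q['p']=np.array([.4737,-.2755,.3002]);q['r']=np.array([-3.141,-.003,.002]);np.savez('wrist.npz',**q)
def el(x0,x1,y0,y1,z):
    t=np.linspace(0,6.28,60);P=ray('wrist',np.c_[(x0+x1)/2+(x1-x0)/2*np.cos(t),(y0+y1)/2+(y1-y0)/2*np.sin(t)],z)
    P=P[:,:2].astype(np.float32).reshape(-1,1,2);m=cv2.moments(P);print(m['m10']/m['m00'],m['m01']/m['m00'],(m['m00']/np.pi)**.5)
el(336,411,13,96.5,.008);el(201,259.5,154,210.5,.004)
np.savez('wrist.npz',**q0)
el(155,234,181,254,.004)
im,W=cloud('wrist');z=W[...,2]
print('cup rim high',np.nanmax(z[180:260,260:390]))
E
```

```text
0.6166991977471793 -0.3451617838619776 0.049480021783732536
0.4421743869680595 -0.1375062215101061 0.04462143993313571
0.4414607069365636 -0.13659908107337132 0.04494801070260434
cup rim high 0.19915874175948403
```

Emit:
{"api": "send_rows", "payload": {"deltas": [[[30, 10, -5, 0, 0], [30, 27, -13, 0, 0], [30, 45, -22, 0, 0], [30, 65, -31, 0, 0], [30, 85, -41, 0, 0], [30, 105, -51, 0, 0], [30, 120, -58, 0, 0], [30, 131, -64, 0, 0], [30, 136, -66, -10, 0], [30, 136, -66, -30, 0], [30, 136, -66, -55, 0], [30, 136, -66, -75, 0]]]}}

```text
time_s: 4.33
position: [0.615, -0.3436, 0.1002]
eef_rot: [-3.14, 0.002, 0.004]
contact_force: [0.1, 0.0, -2.8]
gripper_width: 0.0625
```

Emit:
{"api": "send_rows", "payload": {"deltas": [[[30, 0, 0, -15, 0], [30, 0, 0, -30, 0], [30, 0, 0, -40, 0], [30, 0, 0, -46, 0], [30, 0, 0, -49, 0], [30, 0, 0, -51, 0], [30, 0, 0, -51, 0], [30, 0, 0, -51, 0], [30, 0, 0, -51, 0]]]}}

```text
time_s: 5.08
position: [0.6169, -0.345, 0.0539]
eef_rot: [3.14, -0.002, 0.002]
contact_force: [-0.2, -0.1, -1.6]
gripper_width: 0.0622
```

Emit:
{"api": "send_rows", "payload": {"deltas": [[[30, 0, 0, -1, 0], [30, 0, 0, -2, 0], [30, 0, 0, -2, 0], [30, 0, 0, -2, 0]]]}}

```text
time_s: 5.42
position: [0.617, -0.3449, 0.0523]
eef_rot: [3.141, -0.002, 0.002]
contact_force: [-0.9, 1.9, 5.5]
gripper_width: 0.0623
```

Emit:
{"api": "send_rows", "payload": {"deltas": [[[75, 0, 0, 0, 0], [80, 0, 0, 0, 0], [100, 0, 0, 0, 0], [100, 0, 0, 0, 0], [100, 0, 0, 0, 0], [100, 0, 0, 0, 0]]]}}

```text
time_s: 5.92
position: [0.6162, -0.3446, 0.0505]
eef_rot: [-3.141, 0.002, 0.0]
contact_force: [-0.1, -0.6, -0.2]
gripper_width: 0.0878
```

Emit:
{"api": "send_rows", "payload": {"deltas": [[[100, 0, 0, 10, 0], [100, 0, 0, 30, 0], [100, 0, 0, 60, 0], [100, 0, 0, 90, 0], [100, -40, 20, 130, 0], [100, -75, 40, 165, 0], [100, -105, 55, 180, 0], [100, -136, 66, 180, 0], [100, -136, 66, 180, 0], [100, -136, 66, 180, 0]]]}}

```text
time_s: 6.75
position: [0.4787, -0.2776, 0.233]
eef_rot: [3.14, -0.002, 0.002]
contact_force: [-0.2, -0.7, 0.0]
gripper_width: 0.0883
```

```bash
python3 - <<'E'
from h import *
look('wrist','w3');print(manip.observe()['position'])
im,W=cloud('wrist');z=W[...,2]
circ('wrist','cup',(z>.058),(320,460,0,115),.067)
circ('wrist','green',(z>.058),(270,370,110,230),.065)
E
```

```text
[ 0.48001663 -0.27855377  0.23258102]
cup c 0.6154 -0.3451 r 0.033
green c 0.4726 -0.279 r 0.0307
```

View pics/w3.png

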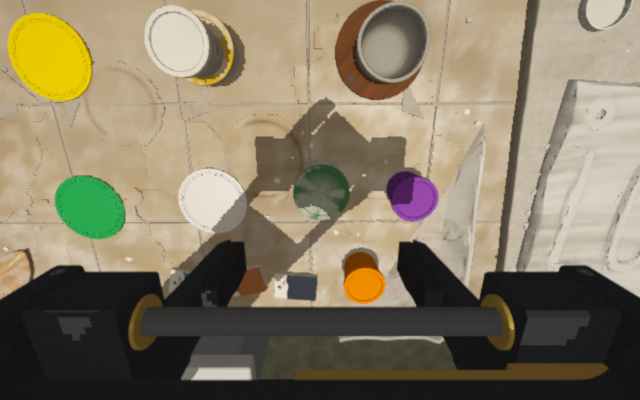

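Cup measures 1–2 mm off the bat's middle. The green lid is at (322,190), i.e. (0.473,-0.279) with r 31 mm, as it should be.

Emit:
{"api": "send_rows", "payload": {"deltas": [[[100, -7, -1, -40, 0], [100, -7, -1, -80, 0], [100, -7, -1, -110, 0], [100, -7, -1, -140, 0], [100, -7, -1, -160, 0], [100, -7, -1, -175, 0], [100, -7, -1, -183, 0], [100, -7, -1, -185, 0], [100, -7, -1, -185, 0]]]}}

```text
time_s: 7.55
position: [0.4737, -0.2798, 0.0452]
eef_rot: [-3.141, 0.002, 0.001]
contact_force: [0.2, -0.5, -0.2]
gripper_width: 0.0881
```

Emit:
{"api": "send_rows", "payload": {"deltas": [[[30, 0, 0, 0, 0], [30, 0, 0, 0, 0], [30, 0, 0, 0, 0], [30, 0, 0, 0, 0], [30, 0, 0, 0, 0], [30, 0, 0, 0, 0]]]}}

```text
time_s: 8.05
position: [0.4736, -0.2797, 0.0464]
eef_rot: [3.141, -0.002, 0.001]
contact_force: [-1.4, 0.6, 2.9]
gripper_width: 0.0582
```

Emit:
{"api": "send_rows", "payload": {"deltas": [[[30, 0, 0, 3, 0], [30, 0, 0, 12, 0], [30, 0, 0, 30, 0], [30, 0, 0, 55, 0], [30, 0, 0, 80, 0], [30, 0, 0, 100, 0], [30, 0, 0, 110, 0], [30, 0, 0, 110, 0]]]}}

```text
time_s: 8.72
position: [0.4745, -0.2807, 0.1587]
eef_rot: [3.138, -0.002, 0.006]
contact_force: [-0.3, 0.1, -0.7]
gripper_width: 0.0584
```

Emit:
{"api": "send_rows", "payload": {"deltas": [[[30, -1, 10, 0, 0], [30, -4, 30, 0, 0], [30, -8, 60, 0, 0], [30, -12, 90, 0, 0], [30, -16, 120, 0, 0], [30, -20, 150, 0, 0], [30, -24, 180, 0, 0], [30, -28, 210, 0, 0], [30, -32, 240, 0, 0], [30, -36, 270, 0, 0], [30, -39, 290, 0, 0], [30, -40, 300, 0, 0]]]}}

```text
time_s: 9.72
position: [0.4307, 0.0234, 0.1537]
eef_rot: [-3.14, -0.002, 0.007]
contact_force: [-0.2, -0.2, -1.6]
gripper_width: 0.0581
```

Emit:
{"api": "send_rows", "payload": {"deltas": [[[30, 0, 5, 0, 0], [30, 0, 5, -20, 0], [30, 0, 5, -45, 0], [30, 0, 5, -65, 0], [30, 0, 5, -80, 0], [30, 0, 5, -92, 0], [30, 0, 5, -98, 0], [30, 0, 5, -102, 0], [30, 0, 5, -104, 0], [30, 0, 5, -105, 0], [30, 0, 5, -105, 0]]]}}

```text
time_s: 10.63
position: [0.4337, 0.0252, 0.0511]
eef_rot: [3.141, -0.002, 0.001]
contact_force: [0.6, 0.2, -0.4]
gripper_width: 0.0585
```

Emit:
{"api": "send_rows", "payload": {"deltas": [[[30, 0, 0, -1, 0], [30, 0, 0, -2, 0], [30, 0, 0, -2, 0], [30, 0, 0, -2, 0]]]}}

```text
time_s: 10.97
position: [0.4344, 0.0253, 0.0503]
eef_rot: [3.141, -0.001, 0.004]
contact_force: [-3.6, 0.8, 11.7]
gripper_width: 0.058
```

Emit:
{"api": "send_rows", "payload": {"deltas": [[[70, 0, 0, 0, 0], [80, 0, 0, 0, 0], [100, 0, 0, 0, 0], [100, 0, 0, 0, 0], [100, 0, 0, 0, 0], [100, 0, 0, 0, 0]]]}}

```text
time_s: 11.47
position: [0.4332, 0.0254, 0.0486]
eef_rot: [-3.142, 0.002, 0.0]
contact_force: [0.0, 0.4, -0.1]
gripper_width: 0.0875
```

Emit:
{"api": "send_rows", "payload": {"deltas": [[[100, 0, 0, 10, 0], [100, 0, 0, 30, 0], [100, 0, 0, 60, 0], [100, 0, 0, 100, 0], [100, 0, 0, 140, 0], [100, 20, -25, 170, 0], [100, 45, -55, 180, 0], [100, 70, -85, 180, 0], [100, 95, -115, 180, 0], [100, 110, -140, 180, 0], [100, 120, -160, 180, 0], [100, 120, -160, 180, 0]]]}}

```text
time_s: 12.47
position: [0.5546, -0.1383, 0.2294]
eef_rot: [3.14, -0.007, 0.002]
contact_force: [-0.3, 0.9, 0.6]
gripper_width: 0.0884
```

```bash
python3 - <<'E'
from h import *
look('wrist','w4');print(manip.observe()['position'])
E
```

```text
[ 0.55361569 -0.13627385  0.22900903]
```

View pics/w4.png

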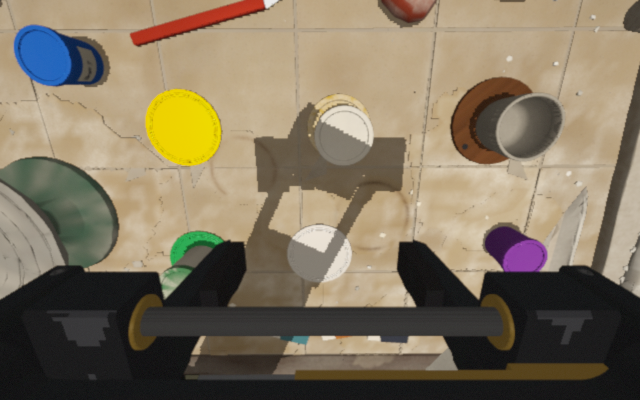

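The white lid is at (343,135) on the yellow pot, the white mat at (320,253) and the yellow mat at (183,127). The green pot stands on its mat, partly behind the finger.

```bash
python3 - <<'E'
from h import *
im,W=cloud('wrist');z=W[...,2]
hsv=cv2.cvtColor(im,cv2.COLOR_BGR2HSV);h,s,v=[hsv[...,i].astype(int) for i in range(3)]
circ('wrist','white',(z>.085),(300,385,85,180),.094)
circ('wrist','ym',(abs(h-28)<6)&(s>150),(130,235,75,180),.004)
circ('wrist','wm',(s<40)&(z<.008),(280,358,215,290),.004)
print(ray('wrist',[[320,253]],.004))
m=(z>.036)&(z<.05);m[:80]=0;m[180:]=0;m[:,:300]=0;m[:,385:]=0
P=W[m][:,:2]
print(m.sum(),P.min(0),P.max(0))
# fit circle r=.034 to outer rim of visible lid part (far edge)
from scipy.optimize import least_squares
H=cv2.convexHull(P.astype(np.float32))[:,0];H=H[np.hypot(*(H-[.611,-.159]).T)>.029]
r=least_squares(lambda c:np.hypot(*(H-c).T)-.034,[.611,-.159],loss='soft_l1',f_scale=.001);print('yel',r.x,np.abs(r.fun).max())
E
```

```text
white c 0.6114 -0.1601 r 0.0263
ym c 0.6118 0.0247 r 0.0445
wm c 0.4421 -0.1367 r 0.0442
[[ 0.44356589 -0.13770008  0.004     ]]
858 [ 0.59089686 -0.19121852] [ 0.64829726 -0.12586195]
yel [ 0.61476239 -0.15880366] 0.001051938614883452
```

Emit:
{"api": "send_rows", "payload": {"deltas": [[[100, 25, -12, 0, 0], [100, 50, -22, -10, 0], [100, 58, -25, -35, 0], [100, 58, -25, -70, 0], [100, 58, -25, -100, 0], [100, 58, -25, -125, 0], [100, 58, -25, -142, 0], [100, 58, -25, -150, 0], [100, 58, -25, -152, 0], [100, 58, -25, -152, 0], [100, 58, -25, -152, 0]]]}}

```text
time_s: 13.43
position: [0.6122, -0.1596, 0.0785]
eef_rot: [3.141, -0.001, 0.003]
contact_force: [0.3, 0.6, 0.7]
gripper_width: 0.0882
```

Emit:
{"api": "send_rows", "payload": {"deltas": [[[30, 0, 0, 0, 0], [30, 0, 0, 0, 0], [30, 0, 0, 0, 0], [30, 0, 0, 0, 0], [30, 0, 0, 0, 0], [30, 0, 0, 0, 0], [30, 0, 0, 0, 0]]]}}

```text
time_s: 14.02
position: [0.6113, -0.1595, 0.0768]
eef_rot: [-3.141, 0.002, -0.0]
contact_force: [0.5, 1.2, 0.2]
gripper_width: 0.0499
```

Emit:
{"api": "send_rows", "payload": {"deltas": [[[30, 0, 0, 3, 0], [30, 0, 0, 10, 0], [30, 0, 0, 25, 0], [30, 0, 0, 45, 0], [30, 0, 0, 65, 0], [30, 0, 0, 80, 0], [30, 0, 0, 80, 0], [30, 0, 0, 80, 0]]]}}

```text
time_s: 14.68
position: [0.6118, -0.1598, 0.1577]
eef_rot: [3.141, -0.002, 0.003]
contact_force: [0.3, 0.3, -1.8]
gripper_width: 0.0499
```

Emit:
{"api": "send_rows", "payload": {"deltas": [[[30, -8, 1, 0, 0], [30, -22, 3, 0, 0], [30, -42, 6, 0, 0], [30, -65, 9, 0, 0], [30, -88, 12, 0, 0], [30, -110, 15, 0, 0], [30, -130, 18, 0, 0], [30, -148, 20, 0, 0], [30, -161, 22, 0, 0], [30, -169, 22, -8, 0], [30, -169, 22, -25, 0], [30, -169, 22, -45, 0]]]}}

```text
time_s: 15.68
position: [0.4419, -0.1377, 0.111]
eef_rot: [3.141, -0.002, 0.002]
contact_force: [0.5, -0.3, -2.6]
gripper_width: 0.0502
```

Emit:
{"api": "send_rows", "payload": {"deltas": [[[30, 0, 0, -20, 0], [30, 0, 0, -40, 0], [30, 0, 0, -55, 0], [30, 0, 0, -65, 0], [30, 0, 0, -71, 0], [30, 0, 0, -73, 0], [30, 0, 0, -74, 0], [30, 0, 0, -75, 0], [30, 0, 0, -75, 0], [30, 0, 0, -75, 0]]]}}

```text
time_s: 16.52
position: [0.4429, -0.1377, 0.0379]
eef_rot: [3.141, -0.002, 0.002]
contact_force: [-2.5, 2.0, 5.1]
gripper_width: 0.0499
```

Emit:
{"api": "send_rows", "payload": {"deltas": [[[70, 0, 0, 0, 0], [80, 0, 0, 0, 0], [100, 0, 0, 0, 0], [100, 0, 0, 0, 0], [100, 0, 0, 0, 0], [100, 0, 0, 0, 0]]]}}

```text
time_s: 17.02
position: [0.4423, -0.1376, 0.0367]
eef_rot: [3.142, -0.002, 0.0]
contact_force: [0.3, 0.2, -0.2]
gripper_width: 0.0869
```

Emit:
{"api": "send_rows", "payload": {"deltas": [[[100, 0, 0, 10, 0], [100, 0, 0, 30, 0], [100, 0, 0, 60, 0], [100, 0, 0, 100, 0], [100, 0, 0, 140, 0], [100, 20, 0, 170, 0], [100, 45, 0, 180, 0], [100, 70, -5, 180, 0], [100, 95, -5, 180, 0], [100, 110, -5, 180, 0], [100, 110, -5, 180, 0], [100, 110, -5, 180, 0]]]}}

```text
time_s: 18.02
position: [0.5521, -0.1423, 0.2168]
eef_rot: [-3.141, 0.001, 0.001]
contact_force: [-0.5, 0.4, -0.3]
gripper_width: 0.0884
```

```bash
python3 - <<'E'
from h import *
look('wrist','w5');print(manip.observe()['position'])
im,W=cloud('wrist');z=W[...,2]
circ('wrist','yellow',(z>.036)&(z<.05),(270,400,70,200),.043)
circ('wrist','white',(z>.047)&(z<.065),(280,370,200,290),.055)
E
```

```text
[ 0.55150221 -0.14226933  0.21661764]
yellow c 0.6153 -0.1587 r 0.0334
white c 0.4476 -0.1388 r 0.0248
```

View pics/w5.png

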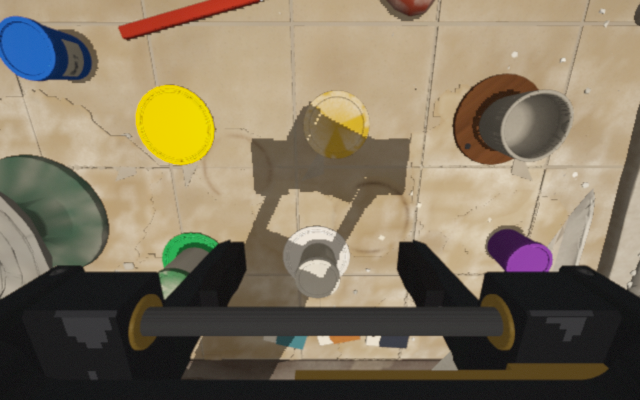

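The yellow lid at (337,125) is now clear, at (0.615,-0.159), and the white pot stands on its mat at (318,265).

Emit:
{"api": "send_rows", "payload": {"deltas": [[[100, 25, -7, 0, 0], [100, 50, -14, -10, 0], [100, 63, -17, -35, 0], [100, 63, -17, -70, 0], [100, 63, -17, -105, 0], [100, 63, -17, -135, 0], [100, 63, -17, -160, 0], [100, 63, -17, -176, 0], [100, 63, -17, -185, 0], [100, 63, -17, -188, 0], [100, 63, -17, -188, 0], [100, 63, -17, -188, 0]]]}}

```text
time_s: 19.07
position: [0.6159, -0.16, 0.0302]
eef_rot: [3.141, -0.002, 0.003]
contact_force: [-0.8, -0.6, 1.1]
gripper_width: 0.0884
```

Emit:
{"api": "send_rows", "payload": {"deltas": [[[30, 0, 0, 0, 0], [30, 0, 0, 0, 0], [30, 0, 0, 0, 0], [30, 0, 0, 0, 0], [30, 0, 0, 0, 0], [30, 0, 0, 0, 0]]]}}

```text
time_s: 19.57
position: [0.6157, -0.1596, 0.0294]
eef_rot: [3.141, -0.002, 0.001]
contact_force: [-1.0, 0.4, 4.9]
gripper_width: 0.0627
```

Emit:
{"api": "send_rows", "payload": {"deltas": [[[30, 0, 0, 3, 0], [30, 0, 0, 10, 0], [30, 0, 0, 25, 0], [30, 0, 0, 45, 0], [30, 0, 0, 60, 0], [30, 0, 0, 60, 0], [30, 0, 0, 60, 0]]]}}

```text
time_s: 20.15
position: [0.6161, -0.16, 0.0904]
eef_rot: [3.14, -0.002, 0.004]
contact_force: [-0.6, -0.2, -1.0]
gripper_width: 0.0631
```

Emit:
{"api": "send_rows", "payload": {"deltas": [[[30, 0, 8, 0, 0], [30, 0, 22, 0, 0], [30, -1, 42, 0, 0], [30, -1, 65, 0, 0], [30, -2, 88, 0, 0], [30, -2, 110, 0, 0], [30, -3, 135, 0, 0], [30, -3, 157, 0, 0], [30, -3, 172, 0, 0], [30, -3, 181, 0, 0], [30, -3, 184, -8, 0], [30, -3, 184, -20, 0]]]}}

```text
time_s: 21.15
position: [0.6131, 0.025, 0.0689]
eef_rot: [3.141, -0.0, 0.004]
contact_force: [0.5, -0.1, -0.7]
gripper_width: 0.0629
```

Emit:
{"api": "send_rows", "payload": {"deltas": [[[30, 0, 0, -12, 0], [30, 0, 0, -22, 0], [30, 0, 0, -29, 0], [30, 0, 0, -33, 0], [30, 0, 0, -35, 0], [30, 0, 0, -36, 0], [30, 0, 0, -37, 0], [30, 0, 0, -37, 0], [30, 0, 0, -37, 0]]]}}

```text
time_s: 21.9
position: [0.6127, 0.0238, 0.0333]
eef_rot: [3.141, -0.003, 0.001]
contact_force: [-6.3, -1.1, 11.7]
gripper_width: 0.0627
```

Emit:
{"api": "send_rows", "payload": {"deltas": [[[75, 0, 0, 0, 0], [85, 0, 0, 0, 0], [100, 0, 0, 0, 0], [100, 0, 0, 0, 0], [100, 0, 0, 0, 0], [100, 0, 0, 0, 0]]]}}

```text
time_s: 22.4
position: [0.6123, 0.0244, 0.0315]
eef_rot: [-3.142, 0.002, 0.0]
contact_force: [-1.9, 0.2, -0.4]
gripper_width: 0.088
```

Emit:
{"api": "send_rows", "payload": {"deltas": [[[100, 0, 0, 10, 0], [100, 0, 0, 30, 0], [100, 0, 0, 60, 0], [100, 0, 0, 100, 0], [100, -20, -25, 140, 0], [100, -50, -50, 180, 0], [100, -80, -75, 215, 0], [100, -110, -100, 240, 0], [100, -140, -125, 255, 0], [100, -160, -150, 260, 0], [100, -180, -170, 260, 0], [100, -180, -170, 260, 0]]]}}

```text
time_s: 23.4
position: [0.4301, -0.1482, 0.2943]
eef_rot: [3.138, -0.005, 0.004]
contact_force: [-0.3, -0.3, -0.2]
gripper_width: 0.0879
```

```bash
python3 - <<'E'
from h import *
look('wrist','w6');look('top','top2');look('side','side2');print(manip.observe()['position'])
im,W=cloud('wrist');z=W[...,2]
for n,c,t in [('white',(.442,-.137),.055),('green',(.433,.026),.069),('yellow',(.612,.025),.047),('cup',(.6165,-.344),.067)]:
  for cam in ('wrist','top'):
    im,W=cloud(cam);z=W[...,2]
    with np.errstate(invalid='ignore'): m=(abs(z-t)<.006)&(np.hypot(W[...,0]-c[0],W[...,1]-c[1])<.06)
    if m.sum()<30: print(n,cam,'few',m.sum());continue
    P=W[m];(x,y),r=cv2.minEnclosingCircle(P[:,:2].astype(np.float32))
    print(n,cam,'off mm',((x-c[0])*1e3).__round__(1),((y-c[1])*1e3).__round__(1),'r',round(r,4),'z',np.median(P[:,2]).round(4))
E
python3 -c "
import cv2,numpy as np
a=cv2.imread('pics/w6.png');b=cv2.imread('pics/side2.png')[100:300]
cv2.imwrite('pics/c6.png',np.vstack([a,b]))"
```

```text
[ 0.43207366 -0.14616841  0.2927895 ]
white wrist off mm -0.2 -1.8 r 0.0267 z 0.0539
white top few 0
green wrist off mm -1.4 -2.3 r 0.0312 z 0.0679
green top off mm -3.9 -0.7 r 0.0308 z 0.0676
yellow wrist off mm -0.2 -3.2 r 0.0341 z 0.046
yellow top off mm -2.9 -1.6 r 0.0343 z 0.0457
cup wrist off mm -1.7 -1.0 r 0.0335 z 0.0656
cup top off mm -3.6 -0.4 r 0.0336 z 0.0647
```

View pics/c6.png

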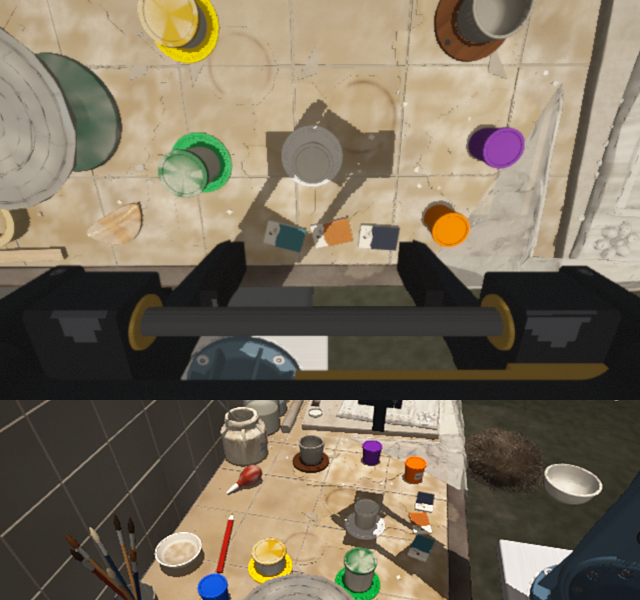

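All four items stand upright on their places, with the gripper clear and 0.27 m above the worktop. The bulb and pencil haven't moved.

```bash
python3 -c "
from workcell import manip
print(manip.close_job())"
```

```text
the job is handed in; nothing more can be done
None
```

I took both stacks apart and handed the job in at about 23.6 s of the 115 s allowed. The cup is on the bat, and the green, white and yellow pots are on the mats of their lid colours. Everything was let go, with the gripper open and about 0.27 m above the worktop.

**Position:** in the last look, the wrist camera put every item within about 4 mm of the middle of its place. The top camera agreed to 2–3 mm for the green pot, yellow pot and cup. It found no usable points on the white pot, so that one rests on the wrist view alone (about 2 mm off).

**Height and stance:** lid and rim heights were within about 2.5 mm of expected, and all four looked upright in the pictures.

**Bystanders:** the slip bulb and pencil looked unmoved in the side view; I did not measure them. I did not touch the blue, orange or purple look-alikes.

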